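# Tag out the lens edger and hold its inspection flap at the index mark

## Robot

A 6-joint arm with a two-finger parallel gripper is mounted at the origin on a cart in front of the work surface, level with it; the furniture and walls round the work are solid. World frame = base frame: x ahead of the robot, y to its left, z up, the work surface at z = 0. Lengths are in m, angles in rad, forces in N, time in s.
With the tool pointing down it reaches from about 0.325 to 0.85 m from the base axis. Payload 4.4 kg.
Tool frame: the origin (TCP) lies on the centre line of the jaws, within the pads' length; the fingertips stand 25 mm ahead of it and the grasp point (between the pads) lies 6 mm ahead of it; z points along the fingers, y is the line along which they close (so a half turn about z gives the same grasp; the last joint's range is limited). The gripper opens to 94 mm and grips with 3 to 60 N. Pads are 16 mm wide; open, the fingers measure 119 mm over their backs; the gripper's body (75 mm by 177 mm) begins 78 mm behind the grasp point.
Start: joints at [0.966, 0.207, 1.542, -0, 1.393, -0.15], TCP at [0.253, 0.517, 0.23] pointing down, gripper open.
Joint ranges: [-2.73, 2.73], [-0.86, 2.22], [0.23, 2.46], [-1.11, 4.25], [0.08, 2.63], [-2.82, 2.82]. Speed limits (rad/s): [2.79, 2.79, 3.14, 3.14, 3.14, 3.14].

## Interface

Orientations are given as [roll, pitch, yaw] about the fixed x, y, z axes, in that order (R = Rz(yaw) Ry(pitch) Rx(roll)).
In Python, from station import * gives the robot as it stands.
- The arm moves only by the tool drive_tool, never from a script. Its arguments are lists of equal length, an entry for each row: "linear": the shift along the tool's x, y, z in mm, a list of three; "twist": the turn about the tool's z in degrees; "claw": the gripper command: -1 is shut, 1 is fully open, values between are in proportion. In form: {"linear": [[dx, dy, dz], ...], "twist": [twist, ...], "claw": [claw, ...]}. A call has 1 to 12 rows; each row shifts and turns the commanded pose from where the row before left it, along the tool's axes as they then stand; what a row does not reach is not made up. A row lasts 1/10 s, in which the tool goes at most 50 mm and 8.59 degrees, less where a joint would pass 70% of its speed; a pose out of reach is approached as far as the arm can. A call with a gripper value outside its range is refused whole. The fingers move at their own pace and stop on an object; "squeeze" is the grip in N (left out, the last holds). Time passes only in rows, so rows that do not move let the fingers close. It gives the time, the measured TCP pose, the force, the opening and the grip force at its end, in the units of the state.
- get_obs(): the state, without advancing time (a new reading comes with each control period).
- get_image(name): name is "scene" or "top" or "wrist"; returns (picture, depth): 384x512x3 uint8, red, green, blue; 384x512 float32, m along the optical axis (not along the pixel's ray), 0 where there is no reading.
- calibration(name): a dict with "vfov" (degrees; the focal length in pixels is half the picture's height over the tangent of half this angle, whatever the lens; pixels are square), "cx", "cy" (the principal point, pixels), "D" ([k1, k2, p1, p2, k3] as OpenCV has them; the pictures are not rectified), "R" (3x3) and "t" (3): a world point X has camera coordinates R X + t. Camera axes: x right, y down, z forward; pixel columns grow to the right and rows downward; lengths in m; the calibration is good to about 2 mm. A picture is of the moment at which its call begins: read the wrist's pose just before it. calibration takes no time and is no camera call; for the wrist camera it gives the pose at the moment of the call.
- hand_in(): hands the job in; it is judged then, once.
Trained networks look in the newest picture that a camera, given by its name, has taken for a name from the list of things; names that differ only in an ending like _2 or _b are one class to them, and where a whole thing is asked for, a point or a joint stands for the part that bears it (a point fixed in the world has none). Each returns a list of dicts, best first, with "confidence" (0 to 1); they miss things now and then, are a little off and sometimes report something else, mostly with a low value. They report only what shows in the picture. A call takes as long as a camera call.
- cut_out(label, camera): "pixels" (384x512 bool, what is visible of it).
- place_of(label, camera): "position" ([x, y, z] in m, in world coordinates, good to about 4 mm: a listed point, or the origin of a listed thing).
The state is a dict: "clock": time; "qpos": joint angles; "joint_vel": joint speeds; "joint_torque": joint torques, N m; "eef_pos": TCP position; "tool_rot": TCP orientation; "force": force on the tool from outside, world axes, zero at the start; "wrist_torque": the same for the moment, N m; "opening": finger opening in m; "finger_force": force on a finger pad.
Only numpy, scipy, OpenCV 4.12 (cv2) and the standard library are available. Lean on these libraries where they do the work, as an engineer would, in place of code of your own. Each camera call takes 0.05 s, during which the arm holds its last target. There are 200 camera calls.

## Task

Tag out the lens edger for inspection: take the tag with the eye out of its wooden holder, hang it by its eye on the peg of the hook stand and let go of it; only then raise the edger's hinged flap by its bar handle until it lies in line with the index arm at its side. The flap falls shut by itself, so finish while holding it there, still and in line with the index arm, with the tag left hanging; do not move the index arm or disturb the other things on the bench.

Things in the scene. Friction and masses are not known exactly. Their poses are not given: they have to be found in the camera images.
- tag_mid (a point): Loose grey tag: flat upright plate 140 high, 56 wide, 10 thick, about 70 g. This point is its centre, 70 below its top edge; x across the thickness, y along the width, z up. It starts standing in its holder, its foot 8 above the bench. The solid strip above its eye is 38 high: pinch it there across the thickness, from above.
- tag_eye (a point): Centre of the tag's eye (30 diameter, right through along the tag's x), 17 above the tag's centre, 53 below its top edge.
- holder_slot (a point): Fixed wooden tag holder, 70 x 90 x 34 high (x, y, z). This point is the centre of its slot at the top face; the slot, 13 wide along x, 64 long along y and 26 deep, holds the tag's foot upright; lift the tag straight up to take it out. It may stand on the left or on the right of the edger, the hook stand on the other side.
- hook_peg (a point): Fixed hook stand (base 110 x 80 x 12) with a level steel peg, 8 diameter, on a 14 mm post that ends level with the peg's top. This point is on the peg's axis, 160 above the bench, 50 from the post; z up, x along the peg towards the post. A tag hung here stands across the peg (either face forward), its eye's centre 11 below the peg's axis.
- hook_end (a point): Upturned free end of the peg: the peg runs level to 30 before the hook_peg point (its -x side), then turns up; this point is on its axis at the end, 36 before and 8 above the hook_peg point; the rod is 4 in radius.
- flap_bar (a point): Middle of the flap's bar handle: round steel bar, 12 diameter, along y, 90 clear between the two arms that hold it, 31 clear to flap and housing; 106 above the bench when shut. Frame turns with the flap: x from bar to hinge, z out of the upper face. It may turn between the fingers: pinch it from above and carry it up without tilting the gripper.
- flap_hinge (a point): Hinge axis of the flap, along this frame's y, at the rear top edge of the fixed edger (grey housing 175 x 200 x 100 high, open on top beneath the flap), 106 above the bench; the bar's axis is 182 from it. The edger stands at any small yaw.
- flap (a joint): Angle of the flap, rad: 0 shut (level), growing as its free edge rises; it reaches 1.5. About 0.4 kg with nearly no hinge friction: it falls shut when let go (about 2 N at the bar).
- index (a joint): Angle of the index arm, rad, about the same hinge axis and counted the same way: the mark to which the flap must be raised, between 0.55 and 1.0. Flap and index arm are in line when both joints read the same. A stiff clamp holds it where it was set.
- index_tip (a point): Free end of the index arm: a dark steel bar 150 long, 14 wide, on the flap's hinge axis 115 to the left (+y of the edger) of its middle, with a black clamp knob on a graduated quadrant arc that rises to 230 above the bench. x points along the arm to the hinge.
- loupe_mid (a point): Bystander, leave alone: black cup-shaped watchmaker's loupe, 35 x 35 x 37, standing. The point is at its middle.
- bottle_oil_mid (a point): Bystander, leave alone: small bottle, 27 across, 72 high, standing. The point is at its middle.
- toothed_cap_mid (a point): Bystander, leave alone: white toothed ring, 37 across, 12 high, lying flat. The point is at its middle.
- lens_box_2_mid (a point): Bystander, leave alone: flat carton, 84 x 84 x 17. The point is at its middle.
- bottle_clean_mid (a point): Bystander, leave alone: bottle, 38 across, 105 high, standing. The point is at its middle.
- screwdriver_1_mid (a point): Bystander, leave alone: small screwdriver, 114 long, 15 high, lying. The point is at its middle.

How it is judged:
By the outcome, as a careful person would: the job done as asked, in the order asked, and still so for the second after the job is handed in, while the arm keeps its last pose, push and grip.
It also fails if it takes over 58 s, if anything falls off the work surface, if the arm or the gripper's body presses on something with over 40 N, if the wrist force passes 120 N, or if a joint passes its speed limit or range.

## Working session

There is one attempt and no reset: what is moved stays moved. The work goes in short steps, Python scripts to look and compute and a tool call to move; the robot and the scene stay as the last step left them, time stands still between calls to the robot, and variables do not carry over. Pictures are saved under pics/ and viewed, at most 10 in all, crops included, and the job is handed in when it is done.

Besides the shell and the picture viewer there is one more tool, called in YAML: its name, and indented under it one key for each argument. drive_tool: Moves the arm, as the interface text tells. Its arguments: {"type":"object","properties":{"linear":{"type":"array"},"twist":{"type":"array"},"claw":{"type":"array"},"squeeze":{"type":"number"}},"required":["linear","twist","claw"]}

```bash
mkdir -p pics; cat > h.py <<'E'
from station import *
import numpy as np, cv2
def snap(n,f):
    im,d=get_image(n); cv2.imwrite('pics/'+f,im[:,:,::-1]); return im,d
def f_(c): return 192/np.tan(np.radians(c['vfov'])/2)
def cloud(n,d,mask=None):
    c=calibration(n); f=f_(c)
    K=np.array([[f,0,c['cx']],[0,f,c['cy']],[0,0,1]])
    ok=d>0
    if mask is not None: ok&=mask
    v,u=np.nonzero(ok)
    p=cv2.undistortPoints(np.stack([u,v],1).astype(np.float64)[:,None],K,np.array(c['D'],float))[:,0]
    z=d[v,u]; P=np.c_[p*z[:,None],z]
    return (P-np.array(c['t']))@np.array(c['R']),u,v
def proj(n,X):
    c=calibration(n); f=f_(c)
    K=np.array([[f,0,c['cx']],[0,f,c['cy']],[0,0,1]])
    return cv2.projectPoints(np.atleast_2d(X).astype(float),cv2.Rodrigues(np.array(c['R'],float))[0],np.array(c['t'],float),K,np.array(c['D'],float))[0][:,0]
E
python3 - <<'E'
from h import *
o=get_obs(); print({k:np.round(v,3) for k,v in o.items()})
for n in ['scene','top']:
    im,d=snap(n,n+'0.png'); np.save(n+'_d.npy',d)
    for l in ['tag_mid','tag_eye','holder_slot','hook_peg','hook_end','flap_bar','flap_hinge','index_tip','loupe_mid','bottle_oil_mid','toothed_cap_mid','lens_box_2_mid','bottle_clean_mid','screwdriver_1_mid']:
        print(n,l,[(np.round(r['position'],3).tolist(),round(r['confidence'],2)) for r in place_of(l,n)[:2]])
E
```

```text
{'clock': np.float64(0.0), 'qpos': array([ 0.966,  0.207,  1.543, -0.   ,  1.393, -0.151]), 'joint_vel': array([ 0.002,  0.   ,  0.   ,  0.001, -0.   , -0.   ]), 'joint_torque': array([ 1.0000e-03, -3.7087e+01, -2.8142e+01,  7.0000e-02,  3.6000e-02,
       -0.0000e+00]), 'eef_pos': array([0.252, 0.516, 0.229]), 'tool_rot': array([-3.139, -0.   ,  2.687]), 'force': array([0.52 , 0.682, 0.311]), 'wrist_torque': array([-0.017, -0.053, -0.036]), 'finger_force': np.float64(0.0), 'opening': np.float64(0.094)}
scene tag_mid [([0.519, -0.332, 0.079], 0.66)]
scene tag_eye [([0.519, -0.33, 0.093], 0.76), ([0.501, -0.042, 0.106], 0.58)]
scene holder_slot [([0.52, -0.329, 0.034], 0.71), ([0.68, -0.05, 0.107], 0.41)]
scene hook_peg [([0.493, 0.227, 0.157], 0.66)]
scene hook_end [([0.456, 0.238, 0.168], 0.82)]
scene flap_bar [([0.498, -0.041, 0.105], 0.69)]
scene flap_hinge [([0.68, -0.05, 0.105], 0.79)]
scene index_tip [([0.58, 0.074, 0.21], 0.59)]
scene loupe_mid [([0.418, 0.066, 0.018], 0.63), ([0.517, -0.33, 0.035], 0.17)]
scene bottle_oil_mid [([0.398, -0.178, 0.038], 0.72)]
scene toothed_cap
[... 266 characters left out ...]
8], 0.44)]
top tag_eye [([0.516, -0.326, 0.094], 0.52)]
top holder_slot [([0.519, -0.329, 0.028], 0.57)]
top hook_peg [([0.49, 0.224, 0.158], 0.94)]
top hook_end [([0.449, 0.238, 0.172], 0.86), ([0.681, -0.049, 0.104], 0.34)]
top flap_bar [([0.5, -0.043, 0.104], 0.61)]
top flap_hinge [([0.683, -0.051, 0.1], 0.63)]
top index_tip [([0.574, 0.069, 0.212], 0.66)]
top loupe_mid [([0.422, 0.065, 0.017], 0.67)]
top bottle_oil_mid [([0.394, -0.182, 0.034], 0.51)]
top toothed_cap_mid [([0.413, -0.076, 0.004], 0.51)]
top lens_box_2_mid [([0.633, 0.358, 0.007], 0.86)]
top bottle_clean_mid [([0.63, -0.342, 0.05], 0.45), ([0.52, -0.326, 0.095], 0.39)]
top screwdriver_1_mid [([0.405, 0.112, 0.006], 0.42)]
```

View pics/scene0.png

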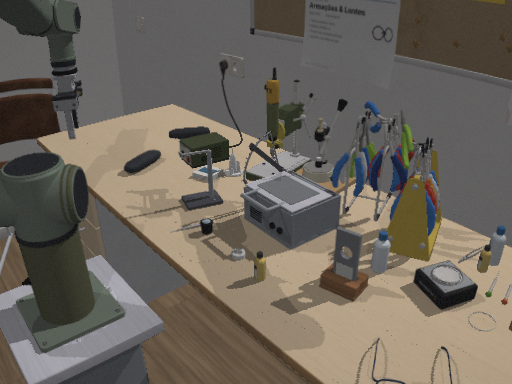

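View pics/top0.png

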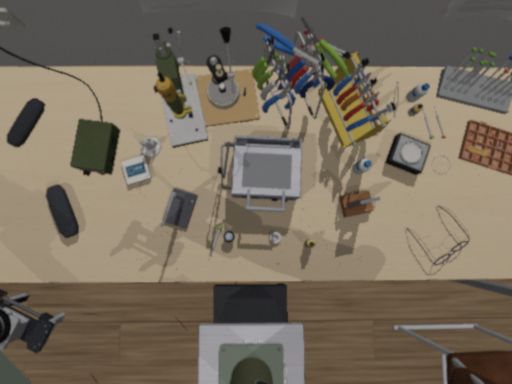

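```bash
python3 - <<'E'
from h import *
for n in ['scene','top']:
    im,d=get_image(n)
    P,u,v=cloud(n,d)
    def sel(lo,hi,c): 
        m=np.all((P>lo)&(P<hi),1); return P[m]
    # tag top
    t=sel([.48,-.38,.06],[.56,-.28,.16],0)
    if len(t)>10:
        top=t[t[:,2]>0.1]; print(n,'tag',len(top),top.mean(0),t[:,2].max())
        (cx,r,a)=cv2.minAreaRect(top[:,:2].astype(np.float32)*1000); print(cx,r,a)
    # peg
    p=sel([.43,.17,.145],[.58,.29,.18],0)
    print(n,'peg',len(p))
    if len(p)>5:
        print(cv2.minAreaRect(p[:,:2].astype(np.float32)*1000), np.percentile(p[:,2],[5,50,95]), p[p[:,2]>.166].mean(0))
        q=p[p[:,2]<.166]; print(np.polyfit(q[:,0],q[:,1],1))
    # holder top
    hh=sel([.45,-.4,.028],[.6,-.26,.04],0); print('holder',len(hh),cv2.minAreaRect(hh[:,:2].astype(np.float32)*1000))
    b=sel([.48,-.1,.09],[.52,.02,.125],0); print('bar',len(b),np.polyfit(b[:,1],b[:,0],1),b.mean(0),b[:,2].max())
E
```

```text
scene tag 522 [ 0.51452834 -0.33187281  0.1287651 ] 0.15199395656299636
(516.2831420898438, -329.5083312988281) (15.383085250854492, 58.65487289428711) 13.54429817199707
scene peg 112
((495.07208251953125, 218.79345703125), (17.686878204345703, 93.40862274169922), 75.4368667602539) [0.14903617 0.16163568 0.1668627 ] [0.45447563 0.23260055 0.16857643]
[-0.33289855  0.38475772]
holder 568 ((516.4597778320312, -329.33837890625), (66.65052795410156, 90.60441589355469), 12.18967056274414)
bar 197 [0.00284325 0.49783041] [ 0.49768788 -0.05012819  0.10936378] 0.11462630572371267
top tag 90 [ 0.51883205 -0.32302731  0.14375839] 0.15201007796390043
(519.8222045898438, -327.74261474609375) (9.861140251159668, 56.17731857299805) 11.587301254272461
top peg 122
((497.69384765625, 222.3495330810547), (13.724596977233887, 94.91657257080078), 74.45940399169922) [0.15843288 0.16350677 0.1692597 ] [0.47069338 0.2315243  0.169259  ]
[-0.32720786  0.3860312 ]
holder 509 ((519.9163818359375, -327.9127197265625), (64.0018310546875, 89.74200439453125), 11.646915435791016)
bar 204 [0.02228093 0.50264761] [ 0.50168196 -0.04333961  0.11077062] 0.11570339413037858
```

The scene shows the tag in its holder at (347,255), the edger at (290,205) and the hook stand at (207,175), with its free end towards the robot. The top view agrees: holder (357,203), hook (180,208). Moving to above the tag.

drive_tool:
  linear:
    - [0,0,-2]
    - [0,0,-2]
    - [0,0,-2]
    - [0,0,-2]
    - [0,0,-2]
    - [0,0,0]
    - [0,0,0]
    - [-40,4,0]
    - [-40,4,0]
    - [-40,4,0]
    - [-40,4,0]
    - [-40,4,0]
  twist: [7.4,7.4,7.4,7.4,7.4,7.4,7.4,0,0,0,0,0]
  claw: [1,1,1,1,1,1,1,1,1,1,1,1]
  squeeze: 20

```text
clock: 2.8
eef_pos: [0.3144, 0.3238, 0.2406]
tool_rot: [3.141, -0.0, 1.783]
force: [0.7, 0.1, 0.2]
opening: 0.0941
finger_force: 0.0
```

drive_tool:
  linear:
    - [-40,4,0]
    - [-40,4,0]
    - [-40,4,0]
    - [-40,4,0]
    - [-40,4,0]
    - [-40,4,0]
    - [-40,4,0]
    - [-40,4,0]
    - [-40,4,0]
    - [-40,4,0]
    - [-40,4,0]
    - [-40,4,0]
  twist: [0,0,0,0,0,0,0,0,0,0,0,0]
  claw: [1,1,1,1,1,1,1,1,1,1,1,1]

```text
clock: 4.0
eef_pos: [0.4624, -0.1357, 0.2407]
tool_rot: [3.141, 0.0, 1.782]
force: [0.2, 0.8, 1.1]
opening: 0.0942
finger_force: 0.0
```

drive_tool:
  linear:
    - [-40,3,0]
    - [-40,3,0]
    - [-40,3,0]
    - [-40,3,0]
    - [-35,2,0]
    - [0,0,0]
    - [0,0,0]
  twist: [0,0,0,0,0,0,0]
  claw: [1,1,1,1,1,1,1]

```text
clock: 4.7
eef_pos: [0.5165, -0.3219, 0.2399]
tool_rot: [-3.141, -0.001, 1.781]
force: [-0.1, 0.1, -0.0]
opening: 0.094
finger_force: 0.0
```

```bash
cat >> h.py <<'E'
def tool(dw,yaw=None):
    yaw=get_obs()['tool_rot'][2] if yaw is None else yaw
    c,s=np.cos(yaw),np.sin(yaw)
    return np.round([c*dw[0]+s*dw[1], s*dw[0]-c*dw[1], -dw[2]],4)*1000
E
python3 - <<'E'
from h import *
o=get_obs(); print(o['eef_pos'],o['tool_rot'],o['qpos'])
im,d=snap('wrist','w1.png')
for l in ['tag_mid','tag_eye','holder_slot']: print(l,[(np.round(r['position'],4),r['confidence']) for r in place_of(l,'wrist')[:2]])
P,u,v=cloud('wrist',d)
for lo,hi,n in [(.12,.16,'tag'),(.029,.039,'holder')]:
    m=np.all((P>[.44,-.41,lo])&(P<[.6,-.25,hi]),1); q=P[m]
    print(n,len(q),q.mean(0) if len(q) else 0, cv2.minAreaRect(q[:,:2].astype(np.float32)*1000) if len(q) else 0)
E
```

```text
[ 0.5165375  -0.32186333  0.23992499] [-3.14112179e+00 -1.31186737e-03  1.78148590e+00] [-6.99583793e-01  2.70963708e-01  1.44283228e+00  4.37425044e-04
  1.42912151e+00 -9.10335726e-01]
tag_mid []
tag_eye []
holder_slot [(array([ 0.5227, -0.3272,  0.0343]), 0.98)]
tag 663 [ 0.51826023 -0.32242859  0.14656461] ((519.0906372070312, -325.8034362792969), (9.588878631591797, 55.921302795410156), 12.144262313842773)
holder 2568 [ 0.51788694 -0.32227751  0.03356802] ((518.8017578125, -325.7569580078125), (63.975181579589844, 88.04653930664062), 11.953106880187988)
```

View pics/w1.png

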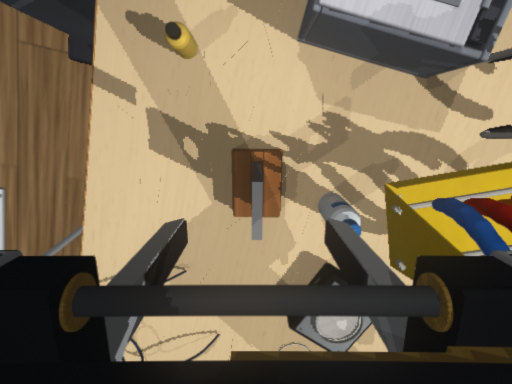

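The wrist view shows the tag top at (257,205), centred between the fingers. Descend and pinch.

drive_tool:
  linear:
    - [-5,1,20]
    - [0,0,20]
    - [0,0,20]
    - [0,0,20]
    - [0,0,18]
    - [0,0,0]
    - [0,0,0]
    - [0,0,0]
    - [0,0,0]
    - [0,0,0]
    - [0,0,0]
    - [0,0,0]
  twist: [0,0,0,0,0,0,0,0,0,0,0,0]
  claw: [1,1,1,1,1,1,-1,-1,-1,-1,-1,-1]
  squeeze: 20

```text
clock: 6.1
eef_pos: [0.5189, -0.3264, 0.1428]
tool_rot: [3.141, 0.0, 1.783]
force: [0.1, -0.5, 0.2]
opening: 0.0495
finger_force: 0.0
```

drive_tool:
  linear:
    - [0,0,0]
    - [0,0,0]
    - [0,0,0]
    - [0,0,0]
    - [0,0,0]
    - [0,0,0]
    - [0,0,0]
    - [0,0,0]
    - [0,0,0]
  twist: [0,0,0,0,0,0,0,0,0]
  claw: [-1,-1,-1,-1,-1,-1,-1,-1,-1]

```text
clock: 7.0
eef_pos: [0.5188, -0.3263, 0.1424]
tool_rot: [-3.142, -0.0, 1.783]
force: [0.3, 0.2, -0.6]
opening: 0.01
finger_force: 20.0
```

drive_tool:
  linear:
    - [0,0,-20]
    - [0,0,-20]
    - [0,0,-20]
    - [0,0,-20]
    - [0,0,-25]
    - [40,-2,0]
    - [40,-2,0]
    - [40,-2,0]
    - [40,-2,0]
    - [40,-2,0]
    - [40,0,0]
    - [40,0,0]
  twist: [0,0,0,0,0,0,0,0,0,0,0,0]
  claw: [-1,-1,-1,-1,-1,-1,-1,-1,-1,-1,-1,-1]

```text
clock: 8.2
eef_pos: [0.4495, -0.0532, 0.2475]
tool_rot: [3.141, -0.0, 1.782]
force: [0.1, 0.6, 0.7]
opening: 0.0096
finger_force: 20.0
```

drive_tool:
  linear:
    - [40,0,0]
    - [40,0,0]
    - [40,0,0]
    - [40,0,0]
    - [0,0,0]
    - [0,0,0]
    - [0,0,0]
    - [0,0,0]
    - [0,0,0]
    - [0,0,0]
  twist: [0,0,0,0,7.4,7.4,7.4,7.4,0,0]
  claw: [-1,-1,-1,-1,-1,-1,-1,-1,-1,-1]

```text
clock: 9.2
eef_pos: [0.4164, 0.1017, 0.2474]
tool_rot: [-3.142, 0.0, 1.269]
force: [-0.4, -0.2, -0.2]
opening: 0.0099
finger_force: 20.0
```

```bash
python3 - <<'E'
from h import *
o=get_obs(); print(o['eef_pos'],o['tool_rot'],o['opening'])
im,d=snap('wrist','w2.png')
for l in ['hook_peg','hook_end','tag_eye','flap_bar','flap_hinge','index_tip']: print(l,[(np.round(r['position'],4),r['confidence']) for r in place_of(l,'wrist')[:2]])
P,u,v=cloud('wrist',d)
m=np.all((P>[.43,.17,.15])&(P<[.58,.29,.18]),1); q=P[m]
print(len(q)); 
if len(q)>5:
    print(cv2.minAreaRect(q[:,:2].astype(np.float32)*1000))
    for a in np.arange(.44,.57,.01):
        s=q[(q[:,0]>=a)&(q[:,0]<a+.01)]
        if len(s): print(round(a,3),len(s),s.mean(0).round(4),s[:,2].max().round(4),np.ptp(s[:,1]).round(4))
E
```

```text
[0.4163968  0.1017497  0.24743415] [-3.14155656e+00  3.06970590e-05  1.26879950e+00] 0.009861980004461326
hook_peg [(array([0.489 , 0.225 , 0.1594]), 0.56)]
hook_end [(array([0.4545, 0.2353, 0.1649]), 0.62)]
tag_eye []
flap_bar []
flap_hinge []
index_tip [(array([0.5775, 0.0702, 0.2077]), 0.97), (array([0.4159, 0.0648, 0.0183]), 0.3)]
1689
((498.34356689453125, 225.1031036376953), (14.475955963134766, 97.69252014160156), 70.17047882080078)
0.45 156 [0.4557 0.2361 0.1684] 0.1724 0.0092
0.46 164 [0.465  0.2334 0.1625] 0.167 0.0102
0.47 159 [0.475  0.2302 0.1623] 0.1645 0.0112
0.48 163 [0.4853 0.2269 0.1623] 0.1648 0.0101
0.49 181 [0.495  0.2237 0.1621] 0.1652 0.0107
0.5 177 [0.505  0.2206 0.162 ] 0.165 0.0105
0.51 177 [0.5149 0.2175 0.1618] 0.1645 0.0108
0.52 168 [0.5249 0.2145 0.1619] 0.1644 0.0108
0.53 282 [0.5346 0.2104 0.1595] 0.1651 0.0144
0.54 62 [0.5419 0.2117 0.1591] 0.1609 0.0111
```

View pics/w2.png

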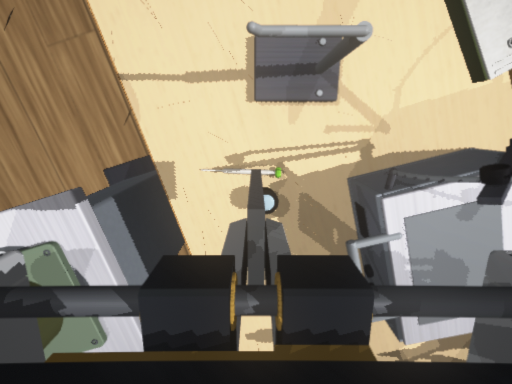

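Peg line clear at (250–370, 30); fit gives yaw −17.4° and peg point ≈ (0.490, 0.226). Going to the standoff in front of the hook end.

drive_tool:
  linear:
    - [28,-10,0]
    - [28,-10,0]
    - [28,-10,0]
    - [28,-11,0]
    - [29,-11,0]
    - [0,0,18]
    - [0,0,18]
    - [0,0,0]
    - [0,0,0]
  twist: [0,0,0,0,0,0,0,0,0]
  claw: [-1,-1,-1,-1,-1,-1,-1,-1,-1]

```text
clock: 10.45
eef_pos: [0.4091, 0.2518, 0.2114]
tool_rot: [-3.141, 0.0, 1.266]
force: [0.3, -0.2, -0.0]
opening: 0.0099
finger_force: 20.0
```

```bash
python3 - <<'E'
from h import *
o=get_obs(); print(o['eef_pos'],o['tool_rot'])
im,d=snap('scene','s2.png')
cv2.imwrite('pics/s2c.png',cv2.resize(im[120:230,130:270,::-1],None,fx=5,fy=5,interpolation=2))
for l in ['tag_eye','tag_mid','hook_peg','hook_end']: print(l,[(np.round(r['position'],4),r['confidence']) for r in place_of(l,'scene')[:2]])
E
```

```text
[0.40908853 0.25178771 0.21140273] [-3.14097302e+00  4.63705384e-04  1.26618854e+00]
tag_eye [(array([0.4098, 0.2479, 0.1597]), 0.91), (array([ 0.4135, -0.0765,  0.0062]), 0.57)]
tag_mid [(array([0.412 , 0.2483, 0.1476]), 0.74)]
hook_peg [(array([0.4927, 0.227 , 0.1591]), 0.93), (array([0.5789, 0.0689, 0.208 ]), 0.4)]
hook_end [(array([0.4571, 0.2374, 0.1684]), 0.72)]
```

View pics/s2c.png

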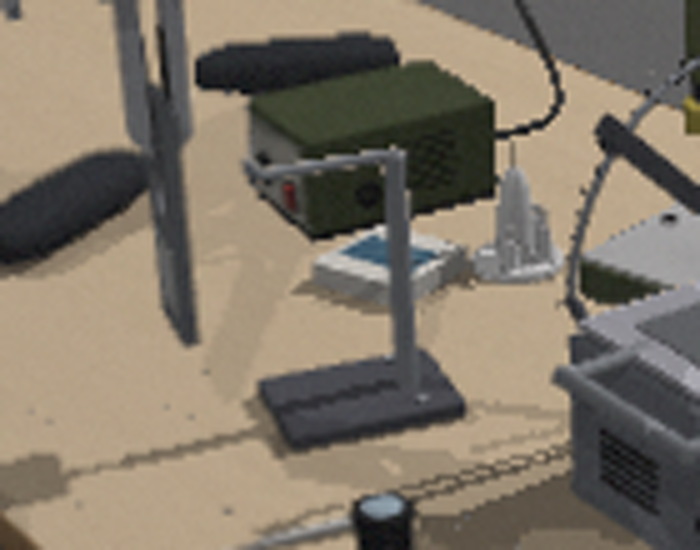

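The crop shows the tag upright at (165,220), just in front of the upturned end (250,168). Threading it on.

drive_tool:
  linear:
    - [0,10,0]
    - [0,10,0]
    - [0,10,0]
    - [0,10,0]
    - [0,10,0]
    - [0,10,0]
    - [0,10,0]
    - [0,10,0]
    - [0,5,0]
    - [0,0,0]
    - [0,0,0]
  twist: [0,0,0,0,0,0,0,0,0,0,0]
  claw: [-1,-1,-1,-1,-1,-1,-1,-1,-1,-1,-1]

```text
clock: 11.8
eef_pos: [0.4901, 0.2264, 0.2113]
tool_rot: [-3.141, 0.0, 1.266]
force: [0.5, 0.0, -0.7]
opening: 0.0097
finger_force: 20.0
```

```bash
python3 - <<'E'
from h import *
o=get_obs(); print(o['eef_pos'],o['tool_rot'],o['force'],o['opening'])
im,d=snap('scene','s3.png')
cv2.imwrite('pics/s3c.png',cv2.resize(im[120:230,130:270,::-1],None,fx=5,fy=5,interpolation=2))
for l in ['tag_eye','tag_mid']: print(l,[(np.round(r['position'],4),r['confidence']) for r in place_of(l,'scene')[:2]])
E
```

```text
[0.49009727 0.22638385 0.21132138] [-3.14103631e+00  1.44560690e-04  1.26613331e+00] [ 0.47280202  0.00307925 -0.70273027] 0.009680087556134035
tag_eye [(array([0.4921, 0.2222, 0.162 ]), 0.86), (array([ 0.5162, -0.3315,  0.0299]), 0.32)]
tag_mid [(array([0.4901, 0.2245, 0.1439]), 0.62)]
```

View pics/s3c.png

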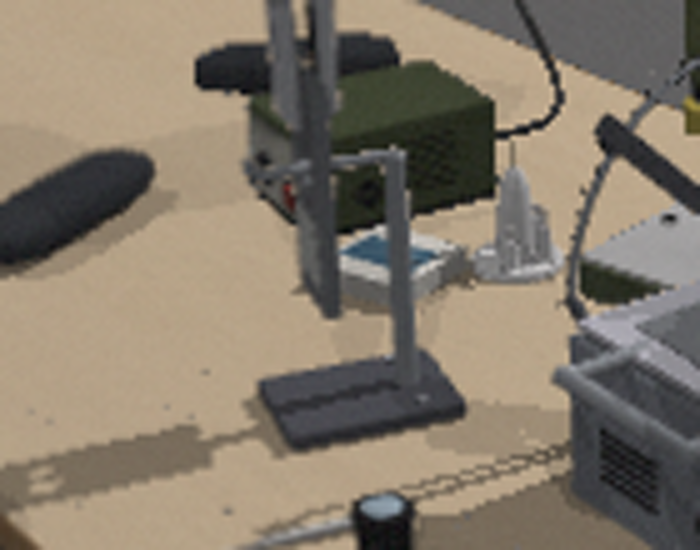

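The tag at (320,200) has the peg (250–400,160) through its eye. Lowering until it bears.

drive_tool:
  linear:
    - [0,0,4]
    - [0,0,4]
    - [0,0,3]
    - [0,0,2]
    - [0,0,1]
    - [0,0,0]
    - [0,0,0]
  twist: [0,0,0,0,0,0,0]
  claw: [-1,-1,-1,-1,-1,-1,-1]

```text
clock: 12.65
eef_pos: [0.4904, 0.2264, 0.1975]
tool_rot: [3.141, -0.0, 1.266]
force: [-0.3, 0.2, -0.1]
opening: 0.0099
finger_force: 20.0
```

drive_tool:
  linear:
    - [0,0,0.5]
    - [0,0,0.5]
    - [0,0,0]
    - [0,0,0]
  twist: [0,0,0,0]
  claw: [-1,-1,-1,-1]

```text
clock: 13.05
eef_pos: [0.4903, 0.2264, 0.1965]
tool_rot: [3.142, -0.0, 1.266]
force: [-0.5, -0.8, -1.1]
opening: 0.0098
finger_force: 20.0
```

drive_tool:
  linear:
    - [0,0,0.5]
    - [0,0,0.5]
    - [0,0,0]
    - [0,0,0]
  twist: [0,0,0,0]
  claw: [-1,-1,-1,-1]

```text
clock: 13.45
eef_pos: [0.4904, 0.2264, 0.1961]
tool_rot: [3.141, -0.0, 1.266]
force: [-1.9, -0.1, 5.4]
opening: 0.0097
finger_force: 20.0
```

drive_tool:
  linear:
    - [0,0,-0.5]
    - [0,0,0]
    - [0,0,0]
    - [0,0,0]
    - [0,0,0]
    - [0,0,0]
    - [0,0,0]
  twist: [0,0,0,0,0,0,0]
  claw: [-0.9,-0.8,-0.7,-0.6,-0.55,-0.55,-0.55]

```text
clock: 14.15
eef_pos: [0.4902, 0.2263, 0.1957]
tool_rot: [-3.141, 0.0, 1.266]
force: [0.5, -0.8, -0.2]
opening: 0.0212
finger_force: 0.0
```

```bash
python3 - <<'E'
from h import *
o=get_obs(); print(o['eef_pos'],o['force'],o['opening'],o['finger_force'])
im,d=snap('scene','s4.png')
for l in ['tag_eye','tag_mid']: print(l,[(np.round(r['position'],4),r['confidence']) for r in place_of(l,'scene')[:2]])
E
```

```text
[0.49022553 0.22630653 0.19570105] [ 0.53422315 -0.80383448 -0.21751955] 0.02121167262540753 0.0
tag_eye [(array([0.4919, 0.2236, 0.1458]), 0.65), (array([0.4909, 0.2229, 0.1285]), 0.33)]
tag_mid [(array([0.4891, 0.2258, 0.1336]), 0.68), (array([ 0.6299, -0.338 ,  0.0473]), 0.57)]
```

drive_tool:
  linear:
    - [0,0,-5]
    - [0,0,-10]
    - [0,0,-15]
    - [0,0,-20]
    - [0,0,-20]
    - [0,0,-20]
    - [0,0,-20]
    - [0,0,0]
  twist: [0,0,0,0,0,0,0,0]
  claw: [-0.55,-0.55,-0.55,-0.55,-0.55,-0.55,-0.55,-0.55]

```text
clock: 15.1
eef_pos: [0.4923, 0.227, 0.3106]
tool_rot: [3.135, -0.005, 1.266]
force: [-0.1, -0.1, 0.4]
opening: 0.021
finger_force: 0.0
```

```bash
python3 - <<'E'
from h import *
o=get_obs(); print(o['eef_pos'],o['tool_rot'])
im,d=snap('scene','s5.png')
cv2.imwrite('pics/s5c.png',cv2.resize(im[110:260,150:350,::-1],None,fx=4,fy=4,interpolation=2))
for l in ['tag_eye','tag_mid','flap_bar','flap_hinge','index_tip']: print(l,[(np.round(r['position'],4),r['confidence']) for r in place_of(l,'scene')[:1]])
for n in ['scene','top']:
    im,d=get_image(n); P,u,v=cloud(n,d)
    s=P[np.all((P>[.50,-.16,.098])&(P<[.70,.06,.116]),1)]
    print(n,'flap',len(s),cv2.minAreaRect(s[:,:2].astype(np.float32)*1000))
    b=P[np.all((P>[.485,-.075,.09])&(P<[.512,-.005,.125]),1)]
    print('bar',len(b),np.polyfit(b[:,1],b[:,0],1),b.mean(0),b[:,2].max())
    for nm in ['index','index_tip']:
      c=cut_out(nm,n)
      if c:
        q,uu,vv=cloud(n,d,c[0]['pixels']); print(n,nm,c[0]['confidence'],len(q))
        q=q[(q[:,2]>.09)]
        np.save(f'{n}_{nm}.npy',q)
        for a in np.arange(.55,.70,.015):
            k=q[(q[:,0]>=a)&(q[:,0]<a+.015)]
            if len(k): print(round(a,3),len(k),np.median(k,0).round(4),k[:,2].min().round(3),k[:,2].max().round(3))
E
```

```text
[0.4923259  0.22697342 0.3105577 ] [ 3.13455366 -0.00463649  1.26617951]
tag_eye [(array([0.4939, 0.2263, 0.1463]), 0.81)]
tag_mid [(array([0.4881, 0.2247, 0.1329]), 0.92)]
flap_bar [(array([ 0.4997, -0.0444,  0.1063]), 0.61)]
flap_hinge [(array([ 0.6804, -0.0516,  0.1045]), 0.82)]
index_tip [(array([0.5782, 0.069 , 0.2095]), 0.54)]
scene flap 2353 ((599.5156860351562, -47.454925537109375), (199.190185546875, 212.380126953125), 0.5569231510162354)
bar 89 [0.05129299 0.49636908] [ 0.49430176 -0.04030403  0.10943699] 0.11431162847301278
scene index 0.71 177
scene index_tip 0.53 184
top flap 3806 ((599.9710693359375, -44.31621551513672), (207.57534790039062, 199.8577117919922), 89.97443389892578)
bar 107 [0.04067883 0.50068824] [ 0.49903894 -0.04054457  0.11097922] 0.11791618089851244
top index 0.7 129
0.565 2 [0.578  0.0707 0.2091] 0.209 0.209
0.58 33 [0.5902 0.0762 0.1999] 0.185 0.214
0.595 26 [0.6004 0.0757 0.1992] 0.19 0.205
0.61 15 [0.6173 0.0687 0.1795] 0.171 0.187
0.625 12 [0.6339 0.0671 0.1646] 0.148 0.175
0.64 12 [0.6473 0.0677 0.153 ] 0.148 0.16
0.655 12 [0.6643 0.066  0.135 ] 0.124 0.146
0.67 8 [0.678  0.0655 0.1236] 0.121 0.127
0.685 4 [0.6889 0.0661 0.1148] 0.113 0.117
```

View pics/s5c.png

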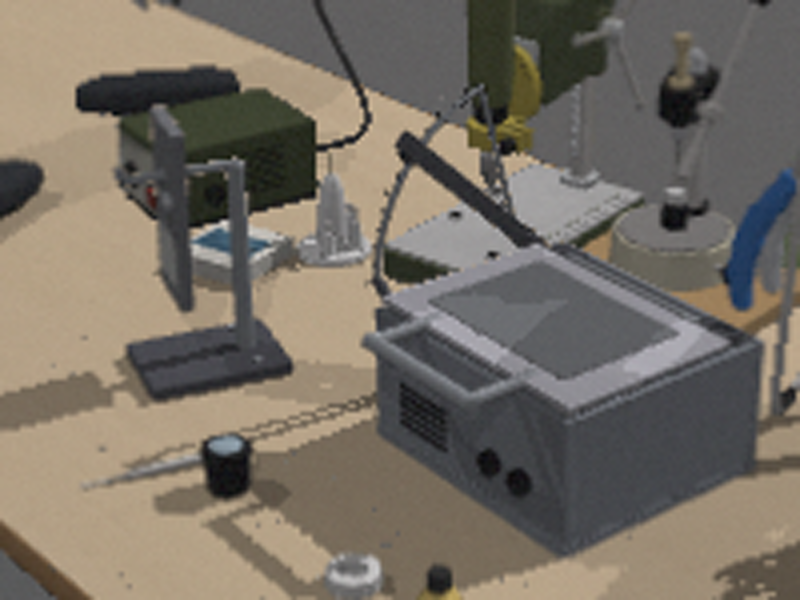

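The crop shows the tag hanging freely at (172,205) with the peg through its eye. Now to the flap bar, with a wrist look on the way.

drive_tool:
  linear:
    - [0,0,0]
    - [0,0,0]
    - [-38,2.5,0]
    - [-38,2.5,0]
    - [-38,2.5,0]
    - [-38,2.5,0]
    - [-38,2.5,0]
    - [-38,2.5,0]
    - [-40,2.5,0]
    - [0,0,0]
    - [0,0,0]
  twist: [-7.5,-7.6,0,0,0,0,0,0,0,0,0]
  claw: [-0.23,-0.23,-0.23,-0.23,-0.23,-0.23,-0.23,-0.23,-0.23,-0.23,-0.23]

```text
clock: 16.8
eef_pos: [0.4967, -0.0427, 0.3059]
tool_rot: [-3.141, -0.001, 1.527]
force: [-0.5, 0.7, 0.2]
opening: 0.0358
finger_force: 0.0
```

```bash
python3 - <<'E'
from h import *
o=get_obs(); print(o['eef_pos'],o['tool_rot'],o['opening'])
im,d=snap('wrist','w6.png'); np.save('w6.npy',d)
for l in ['flap_bar','flap_hinge','index_tip','hook_peg']: print(l,[(np.round(r['position'],4),r['confidence']) for r in place_of(l,'wrist')[:1]])
P,u,v=cloud('wrist',d)
b=P[np.all((P>[.485,-.085,.1])&(P<[.512,.005,.125]),1)]
print('bar',len(b),np.polyfit(b[:,1],b[:,0],1) if len(b) else 0,b.mean(0),np.percentile(b[:,2],98))
s=P[np.all((P>[.54,-.16,.098])&(P<[.70,.06,.12]),1)]; print('flap z',np.median(s[:,2]),len(s))
for nm in ['index','index_tip']:
  for c in cut_out(nm,'wrist')[:1]:
    q,uu,vv=cloud('wrist',d,c['pixels']); print(nm,c['confidence'],len(q),uu.min(),uu.max(),vv.min(),vv.max())
    for a in np.arange(.55,.70,.01):
        k=q[(q[:,0]>=a)&(q[:,0]<a+.01)&(q[:,2]>.09)]
        if len(k): print(round(a,3),len(k),np.median(k,0).round(4),k.min(0).round(3),k.max(0).round(3))
E
```

```text
[ 0.49670156 -0.04273757  0.30586709] [-3.14140548e+00 -6.23977112e-04  1.52742270e+00] 0.03584253865703933
flap_bar [(array([ 0.5003, -0.0443,  0.105 ]), 0.77)]
flap_hinge [(array([ 0.6773, -0.049 ,  0.106 ]), 0.93)]
index_tip [(array([0.5773, 0.071 , 0.211 ]), 0.88)]
hook_peg []
bar 644 [0.02873262 0.49966159] [ 0.49852506 -0.03955539  0.1097592 ] 0.11195796944324128
flap z 0.10890590648890103 17399
index 0.55 1237 342 421 45 87
0.57 92 [0.577  0.0731 0.2077] [0.573 0.07  0.199] [0.58  0.076 0.213]
0.58 208 [0.5871 0.0747 0.2002] [0.58  0.07  0.186] [0.59  0.09  0.215]
0.59 309 [0.5947 0.0806 0.1994] [0.59  0.069 0.181] [0.6   0.091 0.206]
0.6 115 [0.6034 0.0718 0.1916] [0.6   0.069 0.174] [0.61 0.09 0.2 ]
0.61 74 [0.6146 0.0694 0.1795] [0.61  0.068 0.161] [0.62  0.074 0.187]
0.62 69 [0.6248 0.0691 0.1698] [0.62  0.068 0.154] [0.63  0.074 0.177]
0.63 63 [0.6349 0.0683 0.1607] [0.63  0.067 0.142] [0.64  0.073 0.167]
0.64 58 [0.6444 0.0682 0.1517] [0.64  0.067 0.134] [0.65  0.073 0.158]
0.65 50 [0.6546 0.0673 0.1423] [0.65  0.066 0.127] [0.66  0.072 0.149]
0.66 49 [0.6646 0.0672 0.13
[... 507 characters left out ...]
10 [0.6035 0.0715 0.1916] [0.6   0.069 0.174] [0.61 0.09 0.2 ]
0.61 74 [0.6146 0.0692 0.1795] [0.61  0.068 0.161] [0.62  0.074 0.187]
0.62 67 [0.6248 0.0689 0.1698] [0.62  0.068 0.154] [0.63  0.073 0.177]
0.63 62 [0.6349 0.0681 0.1605] [0.63  0.067 0.142] [0.64  0.073 0.167]
0.64 56 [0.6445 0.0678 0.1516] [0.64  0.067 0.134] [0.65  0.072 0.158]
0.65 49 [0.6547 0.067  0.1422] [0.65  0.066 0.127] [0.66  0.072 0.149]
0.66 48 [0.6643 0.0669 0.1331] [0.66  0.066 0.118] [0.67  0.072 0.139]
0.67 44 [0.6749 0.0664 0.123 ] [0.67  0.065 0.11 ] [0.68  0.071 0.13 ]
0.68 36 [0.6855 0.0668 0.1143] [0.68  0.065 0.11 ] [0.69  0.071 0.121]
0.69 5 [0.6906 0.0678 0.1122] [0.69  0.066 0.112] [0.691 0.07  0.113]
```

View pics/w6.png

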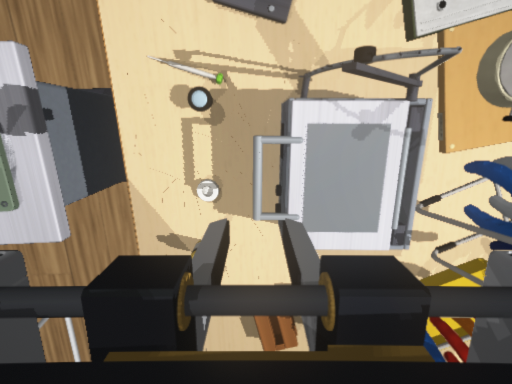

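The wrist view shows the bar at (257,178) lined up between the fingers (215–300), and the index arm at (385,72), which fits to 0.755 rad. Descend onto the bar.

drive_tool:
  linear:
    - [0,2,30]
    - [0,0,30]
    - [0,0,30]
    - [0,0,30]
    - [0,0,30]
    - [0,0,25]
    - [0,0,12]
    - [0,0,6]
    - [0,0,0]
    - [0,0,0]
  twist: [0,0,0,0,0,0,0,0,0,0]
  claw: [-0.23,-0.23,-0.23,-0.23,-0.23,-0.23,-0.23,-0.23,-0.23,-0.23]

```text
clock: 18.15
eef_pos: [0.4999, -0.0424, 0.1142]
tool_rot: [3.139, 0.001, 1.53]
force: [0.1, 0.4, 0.5]
opening: 0.0365
finger_force: 0.0
```

drive_tool:
  linear:
    - [0,0,0]
    - [0,0,0]
    - [0,0,0]
    - [0,0,0]
    - [0,0,0]
  twist: [0,0,0,0,0]
  claw: [-1,-1,-1,-1,-1]
  squeeze: 20

```text
clock: 18.65
eef_pos: [0.4986, -0.0423, 0.1134]
tool_rot: [-3.141, 0.0, 1.53]
force: [-1.4, 0.1, 3.9]
opening: 0.0116
finger_force: 20.0
```

drive_tool:
  linear:
    - [0,0.4,-11.4]
    - [0,1.1,-11.4]
    - [0,1.8,-11.3]
    - [0,2.5,-11.2]
    - [0,3.2,-11]
    - [0,3.9,-10.8]
    - [0,0,0]
  twist: [0,0,0,0,0,0,0]
  claw: [-1,-1,-1,-1,-1,-1,-1]

```text
clock: 19.35
eef_pos: [0.5112, -0.0429, 0.1818]
tool_rot: [-3.14, 0.001, 1.53]
force: [-6.3, -2.1, 0.1]
opening: 0.0115
finger_force: 20.0
```

drive_tool:
  linear:
    - [0,4.5,-10.5]
    - [0,5.2,-10.2]
    - [0,5.8,-9.9]
    - [0,6.5,-9.4]
    - [0,7.1,-9]
    - [0,0,0]
    - [0,0,0]
    - [0,0,0]
  twist: [0,0,0,0,0,0,0,0]
  claw: [-1,-1,-1,-1,-1,-1,-1,-1]

```text
clock: 20.15
eef_pos: [0.5386, -0.0443, 0.2309]
tool_rot: [-3.136, 0.001, 1.53]
force: [-11.0, -2.0, 7.0]
opening: 0.0114
finger_force: 20.0
```

```bash
cat > m.py <<'E'
from h import *
o=get_obs(); print(o['clock'],o['eef_pos'],o['tool_rot'],o['opening'],o['force'])
psi=-.042; ex=np.array([np.cos(psi),np.sin(psi),0]); ey=np.array([-np.sin(psi),np.cos(psi),0])
O=np.array([.6804,-.0505,.106])
for n in ['top','scene','wrist']:
    im,d=snap(n,f'm_{n}_{o["clock"]:.1f}.png'); P,u,v=cloud(n,d)
    Q=P-O; X=Q@ex; Y=Q@ey; Z=Q[:,2]
    r=np.hypot(X,Z); a=np.arctan2(Z,-X)
    m=(abs(Y)<.07)&(r<.125)&(r>.04)&(a>.5)&(a<1.1)
    if m.sum()>30:
        A=np.c_[X[m],Y[m],np.ones(m.sum())]; z=Z[m]
        for _ in range(4):
            s=np.linalg.lstsq(A,z,rcond=None)[0]; e=abs(A@s-z); k=e<max(.004,2*np.median(e)); A,z=A[k],z[k]
        print(n,'flap angle',np.arctan(-s[0]).round(4),'off',(s[2]*np.cos(np.arctan(s[0]))).round(4),len(z))
    m=(abs(Y-.115)<.012)&(r<.15)&(r>.03)&(a>.5)&(a<1.1)
    if m.sum()>20:
        x,z=X[m],Z[m]
        best=None
        # top envelope fit
        bx=np.arange(-.115,-.02,.008); ex_=[];ez=[]
        for b in bx:
            k=(x>=b)&(x<b+.008)
            if k.sum()>2: i=np.argsort(z[k]*.73+x[k]*.69)[-max(1,k.sum()//3):]; ex_.append(x[k][i].mean()); ez.append(z[k][i].mean())
        p=np.polyfit(ex_,ez,1); pm=np.polyfit(x,z,1)
        print(n,'index top',np.arctan(-p[0]).round(4),'off',(p[1]*np.cos(np.arctan(p[0]))).round(4),'all',np.arctan(-pm[0]).round(4),(pm[1]*np.cos(np.arctan(pm[0]))).round(4),m.sum())
    for l in ['flap_bar','index_tip','flap_hinge']:
        w=place_of(l,n)
        if w:
            q=np.array(w[0]['position'])-O; print('  ',l,np.round(w[0]['position'],4),'ang',np.arctan2(q[2],-q@ex).round(3),'r',np.hypot(q[2],q@ex).round(3),round(w[0]['confidence'],2))
E
python3 m.py
```

```text
20.15 [ 0.53855628 -0.04430343  0.23086411] [-3.13567732e+00  1.14042198e-03  1.52978393e+00] 0.01138855914704586 [-10.99939422  -1.95126484   7.00113601]
top index top 0.7126 off 0.0192 all 0.5812 0.0249 126
   index_tip [ 0.635  -0.3458  0.0479] ang -1.055 r 0.067 0.67
   flap_hinge [ 0.6348 -0.3406  0.047 ] ang -1.056 r 0.068 0.33
scene flap angle 0.6733 off -0.0033 72
scene index top 0.1364 off 0.0857 all 0.5004 0.03 70
   flap_bar [ 0.5374 -0.0428  0.2179] ang 0.663 r 0.182 0.74
   index_tip [0.5821 0.0728 0.2078] ang 0.778 r 0.145 0.56
   flap_hinge [ 0.6815 -0.0519  0.1073] ang 2.298 r 0.002 0.63
wrist flap angle 0.663 off 0.0043 8078
wrist index top 0.7112 off 0.0196 all 0.6084 0.0254 2689
   flap_bar [ 0.5389 -0.046   0.2188] ang 0.673 r 0.181 0.76
   index_tip [0.5773 0.0695 0.2118] ang 0.775 r 0.151 0.79
   flap_hinge [ 0.6768 -0.0545  0.1073] ang 0.362 r 0.004 0.81
```

```bash
cat > m2.py <<'E'
from h import *
import sys
o=get_obs(); print(o['clock'],o['eef_pos'],o['force'])
psi=-.042; ex=np.array([np.cos(psi),np.sin(psi),0]); ey=np.array([-np.sin(psi),np.cos(psi),0])
O=np.array([.6804,-.0505,.106])
def an(n,d):
    P,u,v=cloud(n,d); Q=P-O; X=Q@ex; Y=Q@ey; Z=Q[:,2]; r=np.hypot(X,Z); a=np.arctan2(Z,-X)
    def fit(m,hi):
        x,z=X[m],Z[m]
        # upper face: scan angle, sharpest upper level set
        best=max(((np.histogram(x*np.sin(t)+z*np.cos(t),np.arange(hi[0],hi[1],.001))[0]),t) and
                 (np.convolve(np.histogram(x*np.sin(t)+z*np.cos(t),np.arange(hi[0],hi[1],.0005))[0],np.ones(4)).max(),t) for t in np.arange(.5,1.0,.005))
        t=best[1]
        for w in (.004,.003,.002,.002,.002):
            p=x*np.sin(t)+z*np.cos(t); h,e=np.histogram(p,np.arange(hi[0],hi[1],.0005)); c=np.convolve(h,np.ones(4),'same'); lev=e[c.argmax()]+.00025
            k=abs(p-lev)<w; s=np.polyfit(x[k],z[k],1); t=np.arctan(-s[0])
        return t.round(4),round(lev,4),k.sum()
    for nm,m,hi in [('flap',(abs(Y)<.08)&(r<.13)&(r>.04)&(a>.5)&(a<1.1),(-.01,.015)),('index',(abs(Y-.115)<.009)&(r<.105)&(r>.03)&(a>.5)&(a<1.1),(-.005,.014))]:
        if m.sum()>30: print(n,nm,fit(m,hi),m.sum())
if 'old' in sys.argv:
    pass
for n in ['wrist','wrist','top','scene']:
    an(n,get_image(n)[1])
E
python3 m2.py
```

```text
20.75 [ 0.53848939 -0.04426135  0.23077563] [-10.97895853  -2.208529     7.04506888]
wrist flap (np.float64(0.6612), np.float64(0.0048), np.int64(9506)) 9579
wrist index (np.float64(0.7559), np.float64(0.0072), np.int64(447)) 739
wrist flap (np.float64(0.661), np.float64(0.0048), np.int64(9519)) 9588
wrist index (np.float64(0.7564), np.float64(0.0072), np.int64(446)) 735
top flap (np.float64(0.6606), np.float64(0.0058), np.int64(72)) 82
top index (np.float64(0.7644), np.float64(0.0082), np.int64(34)) 46
scene flap (np.float64(0.6715), np.float64(-0.0032), np.int64(80)) 80
```

```bash
ls pics | grep m_wrist
```

```text
m_wrist_20.1.png
```

Flap 0.661 against index 0.756: about 17 mm more along the arc, easing slightly outwards.

drive_tool:
  linear:
    - [0,2,-5]
    - [0,4,-5]
    - [0,4,-4.5]
    - [0,0,0]
    - [0,0,0]
    - [0,0,0]
  twist: [0,0,0,0,0,0]
  claw: [-1,-1,-1,-1,-1,-1]

```text
clock: 21.55
eef_pos: [0.5506, -0.0449, 0.2452]
tool_rot: [-3.141, 0.001, 1.53]
force: [-5.4, -2.6, 2.5]
opening: 0.0114
finger_force: 20.0
```

```bash
python3 m2.py
```

```text
21.55 [ 0.55058371 -0.04491333  0.24523965] [-5.35984243 -2.56837121  2.46065216]
wrist flap (np.float64(0.7651), np.float64(0.0043), np.int64(7936)) 7940
wrist index (np.float64(0.7649), np.float64(0.0067), np.int64(394)) 630
wrist flap (np.float64(0.7645), np.float64(0.0043), np.int64(7942)) 7943
wrist index (np.float64(0.7658), np.float64(0.0067), np.int64(394)) 631
top flap (np.float64(0.7751), np.float64(0.0048), np.int64(50)) 55
top index (np.float64(0.7586), np.float64(0.0087), np.int64(36)) 46
scene flap (np.float64(0.7725), np.float64(-0.0032), np.int64(250)) 250
scene index (np.float64(0.7866), np.float64(-0.0018), np.int64(21)) 54
```

```bash
python3 m.py | grep -E 'top|scene|wrist|bar|tip'; python3 - <<'E'
from h import *
im,d=snap('scene','fin.png')
cv2.imwrite('pics/finc.png',cv2.resize(im[90:300,140:410,::-1],None,fx=2.8,fy=2.8,interpolation=2))
for l in ['tag_eye','tag_mid','loupe_mid','bottle_oil_mid']: print(l,[(np.round(r['position'],4),r['confidence']) for r in place_of(l,'scene')[:1]])
print(np.abs(get_obs()['joint_vel']).max())
E
python3 m2.py
```

```text
top index top 0.6542 off 0.023 all 0.5649 0.0268 123
   index_tip [0.5767 0.0693 0.2126] ang 0.776 r 0.152 0.68
scene flap angle 0.7741 off -0.0034 206
scene index top 0.7646 off 0.0069 all 0.6701 0.0077 141
   flap_bar [ 0.5505 -0.0441  0.2348] ang 0.781 r 0.183 0.97
   index_tip [0.5776 0.0709 0.2091] ang 0.763 r 0.149 0.66
wrist flap angle 0.767 off 0.004 6706
wrist index top 0.7219 off 0.018 all 0.6417 0.0217 2220
   flap_bar [ 0.5529 -0.0448  0.2333] ang 0.784 r 0.18 0.56
   index_tip [0.5764 0.0656 0.2101] ang 0.763 r 0.151 0.6
tag_eye [(array([ 0.3984, -0.1789,  0.0389]), 0.73)]
tag_mid [(array([0.4919, 0.2264, 0.1331]), 0.93)]
loupe_mid [(array([0.4172, 0.0651, 0.0169]), 0.57)]
bottle_oil_mid [(array([ 0.3979, -0.1791,  0.0362]), 0.67)]
0.0015233033066740917
22.6 [ 0.55055057 -0.04489195  0.2452092 ] [-5.38996203 -2.67691347  1.93595205]
wrist flap (np.float64(0.7645), np.float64(0.0043), np.int64(7934)) 7935
wrist index (np.float64(0.767), np.float64(0.0062), np.int64(401)) 627
wrist flap (np.float64(0.7645), np.float64(0.0043), np.int64(7932)) 7935
wrist index (np.float64(0.7662), np.float64(0.0062), np.int64(397)) 630
top flap (np.float64(0.765), np.float64(0.0058), np.int64(46)) 54
top index (np.float64(0.7176), np.float64(0.0122), np.int64(28)) 46
scene flap (np.float64(0.7738), np.float64(-0.0032), np.int64(248)) 248
scene index (np.float64(0.7363), np.float64(-0.0008), np.int64(27)) 53
```

View pics/finc.png

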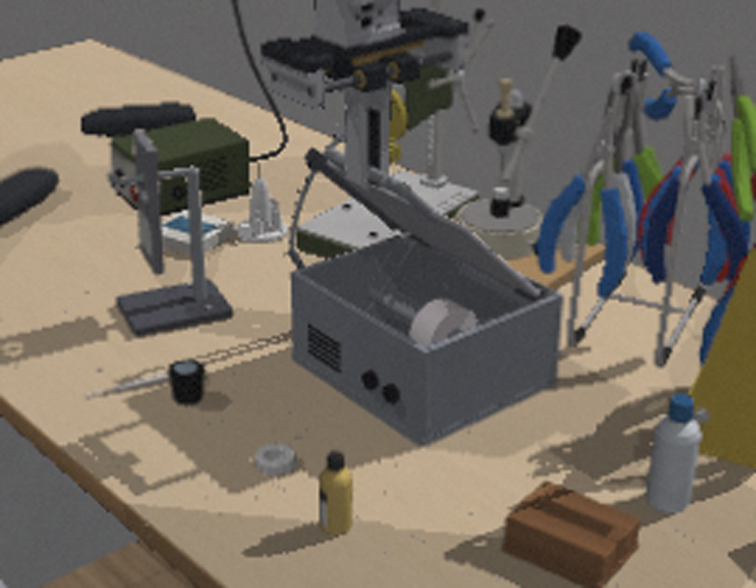

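The final picture shows the tag hanging at (148,200). The flap is held raised alongside the index arm at (320,160), and the bystanders are in place. Arm still; handing in.

```bash
python3 -c "from station import *; print(hand_in())"
```

```text
the job is handed in; nothing more can be done
None
```

The tag hangs by its eye on the hook stand's peg, released before the flap was touched. The flap is held still in line with the index arm (both about 0.765 rad by wrist camera), and I handed in the job at about 23 s of the 58 s limit.

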